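# Open the sliding cover of a bottle-cap case

## Robot

A 6-joint arm with a two-finger parallel gripper is mounted at the origin on the work surface. World frame = base frame: x ahead of the robot, y to its left, z up, the work surface at z = 0. Lengths are in m, angles in rad, forces in N, time in s.
With the tool pointing down it reaches from about 0.325 to 0.775 m from the base axis. Payload 5.5 kg.
Tool frame: the origin (TCP) lies on the centre line of the jaws, within the pads' length; the fingertips stand 22 mm ahead of it and the grasp point (between the pads) lies 3 mm ahead of it (arm.tcp_to_tips is the z of the fingertips in the tool frame, in m); z points along the fingers, y is the line along which they close (so a half turn about z gives the same grasp; the last joint's range is limited). The gripper opens to 88 mm and grips with 3 to 60 N. Pads are 20 mm wide; open, the fingers measure 115 mm over their backs; the gripper's body (75 mm by 178 mm) begins 61 mm behind the grasp point.
Start: joints at [1.127, 0.091, 1.231, -0, 1.82, -0.057], TCP at [0.226, 0.556, 0.209] pointing down, gripper open.
Joint ranges: [-2.87, 2.87], [-0.86, 2.18], [0.17, 2.46], [-1.51, 4.65], [0.06, 2.69], [-2.65, 2.65]. Speed limits (rad/s): [2.57, 2.57, 3.01, 3.14, 3.14, 3.14].

## Interface

Orientations are given as a 3x3 rotation matrix whose columns are the frame's x, y, z axes.
In Python, from rig import arm gives the robot as it stands.
- The arm moves only by the tool carry_out, never from a script. Its argument "rows" is a list of rows, each a list of 7 numbers: the finger opening in mm, from 0 to 87.8, then the shift along the tool's x, y, z scaled (see below), then the turn, a rotation vector about the tool's x, y, z scaled (see below). A call has 1 to 20 rows; each row is the pose to reach, as a shift and turn from the pose commanded when the call began, along the tool's axes at that moment, turning the shorter way round; what a row does not reach only later rows make up. The controller multiplies each number of a shift by 0.08 m and each number of a turn by 360 degrees. A row lasts 1/10 s, in which the tool goes at most 50 mm and 8.59 degrees, less where a joint would pass 70% of its speed; a pose out of reach is approached as far as the arm can. A call with a number of a shift or a turn outside -1 to 1 is refused whole. A call with a gripper value outside its range is refused whole. The fingers move at their own pace and stop on an object; "grip_force" is the grip in N (left out, the last holds). Time passes only in rows, so rows that repeat a pose let the fingers close. It gives the time, the measured TCP pose, the force, the opening and the grip force at its end, in the units of the state.
- arm.read_state(): the state, without advancing time (a new reading comes with each control period).
- arm.get_image(name): name is "scene" or "top" or "wrist"; returns the picture (400x640x3 uint8, red, green, blue); there is no depth.
- arm.camera_info(name): a dict with "fovy" (degrees; the focal length in pixels is half the picture's height over the tangent of half this angle, whatever the lens; pixels are square), "cx", "cy" (the principal point, pixels), "xyz" and "attitude" of the camera in the world; the wrist camera has in their place "hand_eye" (4x4, takes a point from camera to tool coordinates, whose origin is the TCP and whose axes are the flange's). Camera axes: x right, y down, z forward; pixel columns grow to the right and rows downward; lengths in m; the calibration is good to about 2 mm. A picture is of the moment at which its call begins: read the wrist's pose just before it. camera_info takes no time and is no camera call.
- arm.hand_in(): hands the job in; it is judged then, once.
The state is a dict: "t": time; "joint_positions": joint angles; "qd": joint speeds; "joint_torque": joint torques, N m; "tcp_pos": TCP position; "tcp_rot": TCP orientation; "force": force on the tool from outside, world axes, zero at the start; "wrist_torque": the same for the moment, N m; "grip_width": finger opening in m; "gripper_force": force on a finger pad.
Only numpy, scipy, OpenCV 4.12 (cv2) and the standard library are available. Lean on these libraries where they do the work, as an engineer would, in place of code of your own. Each camera call takes 0.05 s, during which the arm holds its last target. There are 200 camera calls.

## Task

Open the blue-covered case of bottle caps without picking anything up: press its orange snap tab in all the way, then push the blue cover along its rails until it is completely off the compartment and lies flat in the parking bay of the same case. Only touch, press and push, never lift the cover; leave the yellow-covered case shut and everything else on the table where it is, and finish clear of everything.

Things in the scene. Friction and masses are not known exactly. Their poses are not given: they have to be found in the camera images.
- blue_case: Fixed white case with the blue cover, to be opened: x -100 to 122, y +-45.5, height 45 mm. Origin: at table level under the line where the compartment of bottle caps (x -93 to 0) ends and the empty parking bay (x 0 to 115, then an end stop 45 mm high) begins; +x is the way the cover slides off, roughly away from the robot, z up.
- blue_cover: Loose blue plate, 90 (x) by 76 (y) by 5 mm, about 60 g, with an upright push rib and a white arrow on it. Origin: centre of its underside; axes as the case's. Shut, its origin is at x -46.5, z 34 mm of the case; the standing tab stops it after 1.5 mm. Once released it slides easily to +x and stays where left; off the compartment from x = 45 mm, at the end stop at x = 70 mm.
- blue_tab (a joint): How far the snap tab of the blue-covered case is pressed straight down, in m: 0 standing, 0.014 fully in. It clicks along stiffly, with about 5 N all the way (a little more if fast), and stays where it is left; the cover is freed from 0.010 on. Fully in, its top is 4 mm below the cover's underside, so the cover slides over it.
- blue_tab_top (a point): Centre of the top of that orange tab, a 36 x 36 mm block with three thin dark lines, in the bay right before the cover's front edge, at x = 20, y = 0 mm of the case. Top 44 mm above the table when standing (5 mm above the cover's plate), 30 mm when in. Free gap of 12 mm on either side in y.
- yellow_case: Fixed white case with the yellow cover, to be left shut: x -100 to 122, y +-45.5, height 45 mm. Origin: at table level under the line where the compartment of bottle caps (x -93 to 0) ends and the empty parking bay (x 0 to 115, then an end stop 45 mm high) begins; +x is the way the cover slides off, roughly away from the robot, z up. Built like the blue-covered one.
- yellow_cover: Loose yellow plate, 90 (x) by 76 (y) by 5 mm, about 60 g, with an upright push rib and a white arrow on it. Origin: centre of its underside; axes as the case's. Shut, its origin is at x -46.5, z 34 mm of the case; the standing tab stops it after 1.5 mm. Once released it slides easily to +x and stays where left; off the compartment from x = 45 mm, at the end stop at x = 70 mm.
- yellow_tab (a joint): How far the snap tab of the yellow-covered case is pressed straight down, in m: 0 standing, 0.014 fully in. It clicks along stiffly, with about 5 N all the way (a little more if fast), and stays where it is left; the cover is freed from 0.010 on. Fully in, its top is 4 mm below the cover's underside, so the cover slides over it.
- yellow_tab_top (a point): Centre of the top of that orange tab, a 36 x 36 mm block with three thin dark lines, in the bay right before the cover's front edge, at x = 20, y = 0 mm of the case. Top 44 mm above the table when standing (5 mm above the cover's plate), 30 mm when in. Free gap of 12 mm on either side in y.
- blue_rib (a point): Middle of the top of the blue cover's push rib: 6 mm thick (x), 50 mm wide (y), 18 mm high above the plate, at x = -8 mm of the cover. Shut, the plate's top is 39 mm and the rib's top 57 mm above the table. Behind the rib 34 mm of flat plate remain to the cover's rear edge, then the case's 39 mm high rear wall.
- blue_bay (a point): Middle of the blue-covered case's bay, at x = 57 mm, ledge height 34 mm. Two ledges (9.5 mm wide, 34 mm high) along the side walls carry the cover through compartment and bay; 60 mm between them is open down to a floor at 6 mm. The side walls guide the cover (79 mm inside). Over the compartment only, lips on the walls (y beyond 33 mm, 41 to 45 mm high) hold the cover down.
- hammer: Bystander: hammer lying on a dark wooden cutting board (15 mm thick, 340 x 170 mm, to the left). Origin: on its underside, near mid-handle.
- screwdriver: Bystander: blue-handled screwdriver lying on the table to the right, under 35 mm high. Origin: on its underside.
- cap1: Bystander: red bottle cap, 32 mm across, 7 mm high, between the two cases. Origin: centre of its underside.
- cap2: Bystander: brass-coloured bottle cap, 32 mm across, 7 mm high, between the cases, farther away. Origin: centre of its underside.
- cap3: Bystander: green bottle cap, 32 mm across, 7 mm high, to the right. Origin: centre of its underside.
- nail_cup: Bystander: steel cup, 68 mm across, 75 mm high, beyond the cases. Origin: centre of its underside.
- mug: Bystander: blue ceramic mug, 82 mm across, 92 mm high, far right. Origin: centre of its underside.
Mind the look-alikes: they are no part of the job. Several things have the shape of the blue_cover; the one meant has the colours described above.

How it is judged:
By the outcome, as a careful person would: the job done as asked, in the order asked, and still so for the second after the job is handed in, with the robot touching nothing.
It also fails if it takes over 40 s, if anything falls off the work surface, if the arm or the gripper's body presses on something with over 40 N, if the wrist force passes 120 N, or if a joint passes its speed limit or range.

## Working session

There is one attempt and no reset: what is moved stays moved. The work goes in short steps, Python scripts to look and compute and a tool call to move; the robot and the scene stay as the last step left them, time stands still between calls to the robot, and variables do not carry over. Pictures are saved under pics/ and viewed, at most 10 in all, crops included, and the job is handed in when it is done.

Besides the shell and the picture viewer there is one more tool, called after "Call:" by a JSON object that holds its "name" and its "arguments", one argument or row to a line. carry_out: Moves the arm, as the interface text tells. Its arguments: {"type":"object","properties":{"rows":{"type":"array","items":{"type":"array","items":{"type":"number"}}},"grip_force":{"type":"number"}},"required":["rows"]}

```bash
mkdir -p pics && python3 - <<'E'
from rig import arm
import cv2
s=arm.read_state();print(s)
for n in("top","scene"):
    im=arm.get_image(n);cv2.imwrite(f"pics/{n}.png",im[:,:,::-1]);print(n,arm.camera_info(n))
print(arm.camera_info("wrist"),arm.tcp_to_tips)
E
```

```text
{'t': 0.0, 'joint_positions': array([ 1.12732716e+00,  9.18374135e-02,  1.23184356e+00,  6.90307581e-06,
        1.81978064e+00, -5.67039111e-02]), 'qd': array([ 1.49686403e-03,  2.48427172e-05,  1.74154443e-04,  1.81329680e-03,
        3.72613405e-04, -7.85634095e-04]), 'joint_torque': array([ 1.44629248e-03, -4.46441424e+01, -4.06458592e+01,  7.00445333e-02,
        2.88424676e-02, -1.08856161e-04]), 'tcp_pos': array([0.22618687, 0.55540306, 0.20834364]), 'tcp_rot': array([[-9.26134625e-01,  3.77192264e-01, -8.07964951e-04],
       [ 3.77193113e-01,  9.26133098e-01, -1.68529528e-03],
       [ 1.12602740e-04, -1.86556913e-03, -9.99998253e-01]]), 'force': array([-0.38492692,  0.15612559, -0.34745745]), 'wrist_torque': array([ 0.02583141, -0.03168186, -0.08283414]), 'gripper_force': 0.0, 'grip_width': 0.08763919186820343}
top {'fovy': 50.802649380008376, 'cx': 314.53712920118693, 'cy': 201.95412972927897, 'xyz': array([0.34344612, 0.02434583, 1.10302326]), 'attitude': array([[-0.01626426, -0.97822222,  0.20692214],
       [-0.9998666 ,  0.01560065, -0.00483851],
       [ 0.00150502, -0.20697323, -0.97834545]])}
scene {'fovy': 56.70896622358144, 'cx': 322.5009516561189, 'cy': 203.754284299563, 'xyz': array([ 1.30956376, -0.19755415,  0.74600454]), 'attitude': array([[ 0.26524704,  0.64318555, -0.71830102],
       [ 0.96396013, -0.16097385,  0.21182138],
       [ 0.02061277, -0.74859854, -0.66270306]])}
{'fovy': 61.57416630985521, 'cx': 322.1493044425412, 'cy': 201.5026751173354, 'hand_eye': array([[ 4.46653123e-05, -9.68364089e-01, -2.49541556e-01,
         6.76166254e-02],
       [ 9.99999763e-01, -1.28304520e-04,  6.76884417e-04,
         1.21230911e-03],
       [-6.87487872e-04, -2.49541527e-01,  9.68363854e-01,
        -1.75546921e-01],
       [ 0.00000000e+00,  0.00000000e+00,  0.00000000e+00,
         1.00000000e+00]])} 0.022
```

View pics/top.png

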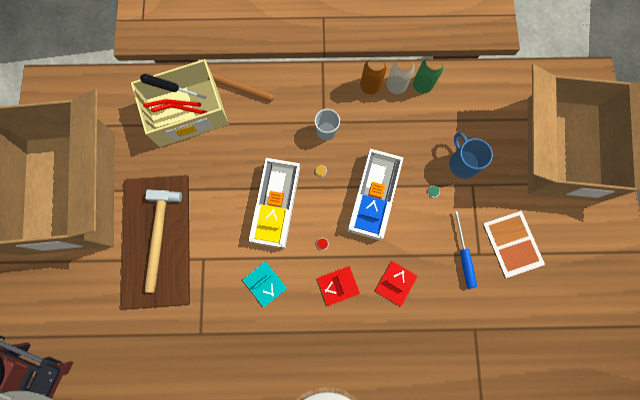

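View pics/scene.png

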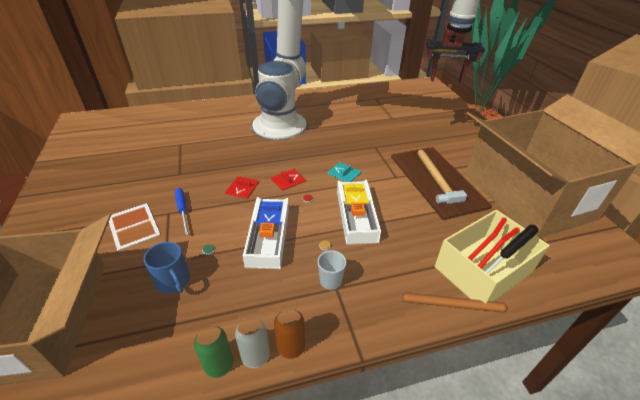

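Candidates in the top view: yellow (268,222), blue (370,213), cyan loose (265,285), red loose (338,286) and (397,283). By the description it is the blue one at (370,213). Next, a close crop of it.

```bash
python3 - <<'E'
import cv2
im=cv2.imread("pics/top.png")[140:250,335:420]
cv2.imwrite("pics/topc.png",cv2.resize(im,None,fx=5,fy=5,interpolation=cv2.INTER_CUBIC))
E
```

```text
(no output)
```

View pics/topc.png

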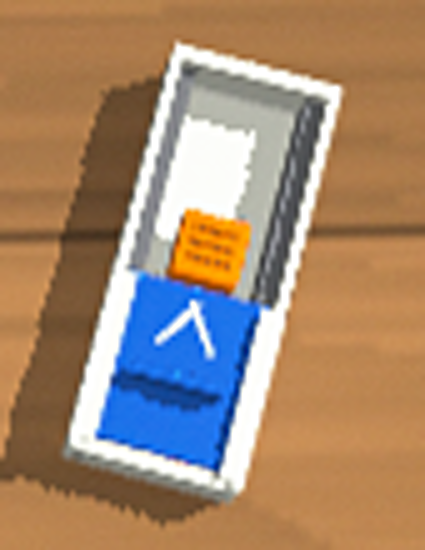

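The crop shows the blue cover with arrow, its rib at about crop (168,385), and the standing orange tab centred at about (212,240). The case corners are at (178,43), (342,88), (238,492) and (70,450).

```bash
cat > h.py <<'E'
import numpy as np
from scipy.optimize import least_squares
from rig import arm
def proj(P,R,t,c):
    q=(P-t)@R; f=200/np.tan(np.radians(c["fovy"])/2)
    return q[:,:2]/q[:,2:]*f+[c["cx"],c["cy"]]
def world(p,P):
    c,s=np.cos(p[2]),np.sin(p[2]); return P@np.array([[c,s,0],[-s,c,0],[0,0,1]])+[p[0],p[1],0]
def fit(P,uv,R,t,c,x0=(.5,-.1,-.2)):
    r=least_squares(lambda p:(proj(world(p,P),R,t,c)-uv).ravel(),x0)
    return r.x,r.fun.reshape(-1,2)
E
python3 - <<'E'
from h import *
c=arm.camera_info("top")
P=np.array([[122,45.5,45],[122,-45.5,45],[-100,-45.5,42],[-100,45.5,42]])/1e3
uv=np.array([[178,43],[342,88],[238,492],[70,450]])/5+[335,140]
p,r=fit(P,uv,c["attitude"],c["xyz"],c);print(p,r)
s=arm.read_state();R=s["tcp_rot"]
ex=np.array([np.cos(p[2]),np.sin(p[2]),0])
tab=world(p,np.array([[.020,0,.2]]))[0];print(tab)
# tool x along -ex (near present) or +ex
for sg in(1,-1):
    print(sg,np.degrees(np.arctan2(*( (sg*ex)@R[:, [1,0]]))))
print((tab-s["tcp_pos"])@R/.08)
E
```

```text
[ 0.57842916 -0.13834697 -0.291124  ] [[-0.51463331  0.15271754]
 [ 0.27674179  0.12201312]
 [ 0.71004282  0.51004031]
 [-0.48548134 -0.78419695]]
[ 0.59758759 -0.14408755  0.2       ]
1 174.51626572976681
-1 -5.483734270233194
[-7.59778828 -6.34626207  0.11576782]
```

Call:
{"name": "carry_out", "arguments": {
  "rows": [
    [0, -0.4, -0.33, 0, 0, 0, 0],
    [0, -0.8, -0.66, 0, 0, 0, 0],
    [0, -1, -0.83, 0, 0, 0, 0]
  ]
}}

```text
t: 0.4
tcp_pos: [0.2764, 0.4619, 0.209]
tcp_rot: [[-0.926, 0.378, 0.0], [0.378, 0.926, -0.001], [-0.001, -0.001, -1.0]]
force: [0.0, 0.4, 0.2]
grip_width: 0.0679
gripper_force: 0.0
```

Call:
{"name": "carry_out", "arguments": {
  "rows": [
    [0, -0.4, -0.33, 0, 0, 0, 0],
    [0, -0.8, -0.66, 0, 0, 0, 0],
    [0, -1, -0.83, 0, 0, 0, 0]
  ]
}}

```text
t: 0.7
tcp_pos: [0.3254, 0.37, 0.2092]
tcp_rot: [[-0.925, 0.379, 0.0], [0.379, 0.925, -0.001], [-0.001, -0.001, -1.0]]
force: [-0.2, 1.0, 0.3]
grip_width: 0.0434
gripper_force: 0.0
```

Call:
{"name": "carry_out", "arguments": {
  "rows": [
    [0, -0.4, -0.33, 0, 0, 0, 0],
    [0, -0.8, -0.66, 0, 0, 0, 0],
    [0, -1, -0.83, 0, 0, 0, 0]
  ]
}}

```text
t: 1.0
tcp_pos: [0.3744, 0.2782, 0.2091]
tcp_rot: [[-0.925, 0.379, 0.0], [0.379, 0.925, -0.001], [-0.0, -0.001, -1.0]]
force: [0.2, 1.3, -1.0]
grip_width: 0.0194
gripper_force: 0.0
```

Call:
{"name": "carry_out", "arguments": {
  "rows": [
    [0, -0.4, -0.33, 0, 0, 0, 0],
    [0, -0.8, -0.66, 0, 0, 0, 0],
    [0, -1, -0.83, 0, 0, 0, 0]
  ]
}}

```text
t: 1.3
tcp_pos: [0.4233, 0.1865, 0.2089]
tcp_rot: [[-0.925, 0.379, -0.0], [0.379, 0.925, -0.001], [-0.0, -0.001, -1.0]]
force: [-0.2, 0.4, 0.2]
grip_width: 0.0008
gripper_force: 0.0
```

Call:
{"name": "carry_out", "arguments": {
  "rows": [
    [0, -0.4, -0.33, 0, 0, 0, 0],
    [0, -0.8, -0.66, 0, 0, 0, 0],
    [0, -1, -0.83, 0, 0, 0, 0]
  ]
}}

```text
t: 1.6
tcp_pos: [0.4723, 0.0947, 0.2088]
tcp_rot: [[-0.925, 0.379, -0.001], [0.379, 0.925, -0.001], [0.0, -0.001, -1.0]]
force: [-0.2, 0.4, -0.8]
grip_width: 0.0005
gripper_force: 0.0
```

Call:
{"name": "carry_out", "arguments": {
  "rows": [
    [0, -0.4, -0.33, 0, 0, 0, 0],
    [0, -0.8, -0.66, 0, 0, 0, 0],
    [0, -1, -0.83, 0, 0, 0, 0]
  ]
}}

```text
t: 1.9
tcp_pos: [0.5212, 0.0029, 0.2085]
tcp_rot: [[-0.925, 0.379, -0.001], [0.379, 0.925, -0.001], [0.001, -0.001, -1.0]]
force: [-0.3, 0.4, -0.3]
grip_width: 0.0004
gripper_force: 0.0
```

Call:
{"name": "carry_out", "arguments": {
  "rows": [
    [0, -0.4, -0.33, 0, 0, 0, 0],
    [0, -0.8, -0.66, 0, 0, 0, 0],
    [0, -1, -0.83, 0, 0, 0, -0.0152],
    [0, -1, -0.83, 0, 0, 0, -0.0152],
    [0, -1, -0.83, 0, 0, 0, -0.0152],
    [0, -1, -0.83, 0, 0, 0, -0.0152]
  ]
}}

```text
t: 2.5
tcp_pos: [0.5693, -0.0851, 0.2094]
tcp_rot: [[-0.958, 0.287, -0.0], [0.287, 0.958, 0.0], [0.0, 0.0, -1.0]]
force: [0.0, -1.0, -0.7]
grip_width: 0.0003
gripper_force: 0.0
```

```bash
python3 - <<'E'
from h import *
import cv2,pickle
s=arm.read_state();im=arm.get_image("wrist");cv2.imwrite("pics/w1.png",im[:,:,::-1])
pickle.dump(s,open("w1.pkl","wb"));print(s["t"],s["tcp_pos"],s["tcp_rot"],s["force"])
E
```

```text
2.5 [ 0.5693118  -0.08508112  0.20941155] [[-9.57798089e-01  2.87441722e-01 -2.79708145e-04]
 [ 2.87441594e-01  9.57798074e-01  4.22516227e-04]
 [ 3.89352715e-04  3.24285480e-04 -9.99999872e-01]] [ 0.01864299 -0.95039615 -0.66116306]
```

View pics/w1.png

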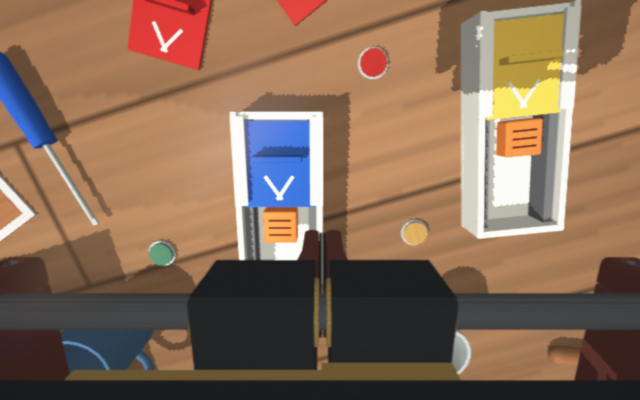

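The wrist view shows the blue case at columns 232-323, cover rows 120-206, tab near (281,225). I'll enlarge it.

```bash
python3 - <<'E'
import cv2
im=cv2.imread("pics/w1.png")[100:262,220:345]
cv2.imwrite("pics/w1c.png",cv2.resize(im,None,fx=3.6,fy=3.6,interpolation=cv2.INTER_CUBIC))
E
```

```text
(no output)
```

View pics/w1c.png

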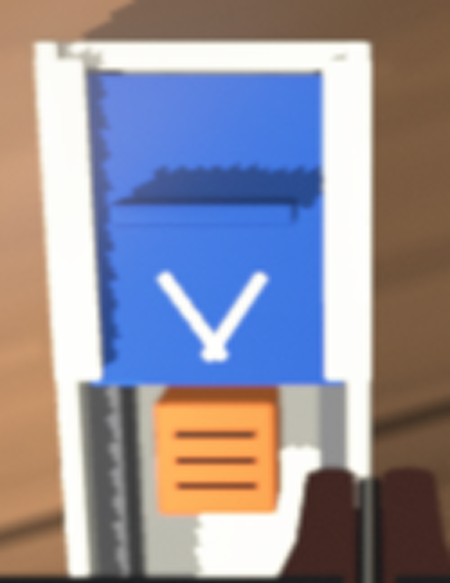

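```bash
python3 - <<'E'
from h import *
import pickle
s=pickle.load(open("w1.pkl","rb"));c=arm.camera_info("wrist");H=c["hand_eye"]
R=s["tcp_rot"]@H[:3,:3];t=s["tcp_pos"]+s["tcp_rot"]@H[:3,3]
P=np.array([[2,-18,44],[2,18,44],[38,18,44],[38,-18,44],[-57.5,-25,57],[-57.5,25,57],[-1.5,38,39],[-100,-45.5,45],[-100,45.5,45]])/1e3
uv=np.array([[156,402],[278,400],[276,512],[160,514],[117,203],[298,203],[346,382],[35,42],[371,42]])/3.6+[220,100]
p,r=fit(P,uv,R,t,c);print(p);print(r.round(1))
np.save("p.npy",p)
ex=np.array([np.cos(p[2]),np.sin(p[2]),0]);T=s["tcp_rot"]
print(np.degrees(np.arctan2(*((-ex)@T[:,[1,0]]))))
for x,z in((.02,.072),(-.075,.09)):
    w=world(p,np.array([[x,0,z]]))[0];print(w,(w-s["tcp_pos"])@T/.08)
E
```

```text
[ 0.58463652 -0.13447708 -0.29270155]
[[-0.2 -0.5]
 [-0.   0.1]
 [ 1.1  0.9]
 [ 0.1  0.3]
 [-1.4 -0.2]
 [-0.4 -0.1]
 [ 0.1  0.7]
 [ 0.6 -0.5]
 [ 0.4 -0.4]]
0.06570508634559546
[ 0.60378588 -0.14024788  0.072     ] [-0.61162409 -0.53717363  1.71723221]
[ 0.51282643 -0.11283658  0.09      ] [ 0.57596265 -0.53573888  1.49269504]
```

Call:
{"name": "carry_out", "arguments": {
  "rows": [
    [0, -0.31, -0.27, 0.3, 0, 0, 0],
    [0, -0.61, -0.535, 0.7, 0, 0, 0],
    [0, -0.61, -0.535, 1, 0, 0, 0],
    [0, -0.61, -0.535, 1, 0, 0, 0]
  ]
}}

```text
t: 2.95
tcp_pos: [0.602, -0.14, 0.1246]
tcp_rot: [[-0.958, 0.287, -0.008], [0.287, 0.958, 0.002], [0.008, 0.0, -1.0]]
force: [-0.8, 0.3, -0.3]
grip_width: 0.0006
gripper_force: 0.0
```

Call:
{"name": "carry_out", "arguments": {
  "rows": [
    [0, 0, 0, 0.3, 0, 0, 0],
    [0, 0, 0, 0.55, 0, 0, 0],
    [0, 0, 0, 0.55, 0, 0, 0]
  ]
}}

```text
t: 3.25
tcp_pos: [0.6029, -0.1395, 0.0842]
tcp_rot: [[-0.958, 0.286, -0.003], [0.286, 0.958, 0.001], [0.003, 0.0, -1.0]]
force: [-0.4, 1.0, -0.8]
grip_width: 0.0002
gripper_force: 0.0
```

```bash
python3 - <<'E'
from h import *
import cv2,pickle
s=arm.read_state();im=arm.get_image("wrist");cv2.imwrite("pics/w2.png",im[:,:,::-1])
pickle.dump(s,open("w2.pkl","wb"));print(s["t"],s["tcp_pos"],s["force"])
E
```

```text
3.25 [ 0.60291125 -0.13947761  0.08419142] [-0.36734619  0.98919022 -0.75033073]
```

View pics/w2.png

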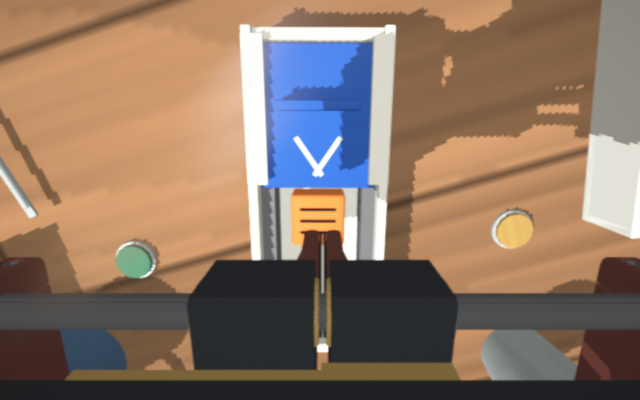

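Tab top spans about (292,191)-(344,244). The closed fingertips are centred on it in y, their near edge at row 233. Refitting from here.

```bash
python3 - <<'E'
from h import *
import pickle
s=pickle.load(open("w2.pkl","rb"));c=arm.camera_info("wrist");H=c["hand_eye"]
R=s["tcp_rot"]@H[:3,:3];t=s["tcp_pos"]+s["tcp_rot"]@H[:3,3]
P=np.array([[2,-18,44],[2,18,44],[38,18,44],[38,-18,44],[-57.5,-25,57],[-57.5,25,57],[-100,-45.5,45],[-100,45.5,45]])/1e3
uv=np.array([[292,191],[344,191],[343,243],[293,245],[274,100],[360,100],[241,27],[395,27]])*1.
p,r=fit(P,uv,R,t,c);print(p);print(r.round(1));np.save("p.npy",p)
ex=np.array([np.cos(p[2]),np.sin(p[2]),0]);ey=np.array([-ex[1],ex[0],0])
d=s["tcp_pos"]+.022*s["tcp_rot"][:,2]-[p[0],p[1],0];print("tip in case",d@ex,d@ey,d[2])
print(proj(world(p,np.array([[.010,0,.062],[.012,0,.062],[.014,0,.062]])),R,t,c))
tool=np.array([[.010,0,.022],[.01,0.0135,.022]]);print(proj(s["tcp_pos"]+tool@s["tcp_rot"].T,R,t,c))
E
```

```text
[ 0.58441177 -0.13544736 -0.29100798]
[[-1.3  3.3]
 [ 1.2  3.4]
 [ 1.3  2.5]
 [-1.2  0.4]
 [ 0.3 -0.7]
 [ 0.6 -0.7]
 [-1.6 -3. ]
 [ 0.7 -2.8]]
tip in case 0.018807550960143072 0.00145083594088623 0.062191533609001745
[[317.64382032 213.66946919]
 [317.65152318 216.78898908]
 [317.65918937 219.89365974]]
[[319.98841096 211.90490121]
 [342.02380725 211.90183634]]
```

Call:
{"name": "carry_out", "arguments": {
  "rows": [
    [0, 0, 0, 0.1, 0, 0, 0],
    [0, 0, 0, 0.18, 0, 0, 0],
    [0, 0, 0, 0.18, 0, 0, 0],
    [0, 0, 0, 0.18, 0, 0, 0]
  ]
}}

```text
t: 3.7
tcp_pos: [0.6041, -0.141, 0.0713]
tcp_rot: [[-0.958, 0.287, 0.0], [0.287, 0.958, -0.0], [-0.0, 0.0, -1.0]]
force: [-0.0, 0.2, -0.2]
grip_width: 0.0003
gripper_force: 0.0
```

```bash
python3 - <<'E'
from h import *
import cv2,pickle
s=arm.read_state();im=arm.get_image("wrist")[:,:,::-1];a=cv2.resize(im[165:275,250:395],None,fx=4,fy=4,interpolation=cv2.INTER_CUBIC)
sc=arm.get_image("scene")[:,:,::-1];b=cv2.resize(sc[190:275,230:305],None,fx=2.6,fy=5.18,interpolation=cv2.INTER_CUBIC)
b=cv2.resize(sc[170:280,235:290],(220,440),interpolation=cv2.INTER_CUBIC)
cv2.imwrite("pics/w3.png",np.hstack([a,b]));print(s["t"],s["tcp_pos"],s["force"])
E
```

```text
3.7 [ 0.60414363 -0.14101224  0.07131806] [-0.02436315  0.21613552 -0.16591235]
```

View pics/w3.png

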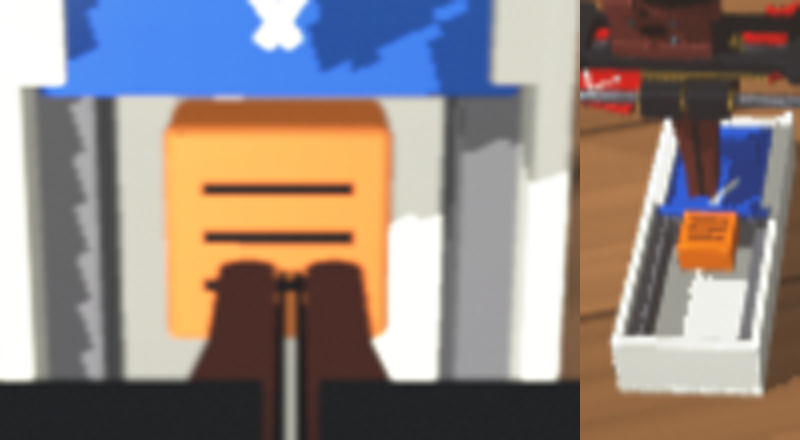

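The wrist crop shows the tips over the tab's front half, but the scene crop shows them at its rear edge. They may be higher than assumed, so I'll check by projection.

```bash
python3 - <<'E'
from h import *
s=arm.read_state();c=arm.camera_info("scene");p=np.load("p.npy")
W=lambda L:s["tcp_pos"]+np.array(L)@s["tcp_rot"].T
L=[[-.01,0,.022],[0,0,.022],[.01,0,.022],[-.005,0,.01]]
print("scene tips",proj(W(L),c["attitude"],c["xyz"],c).round(1))
P=np.array([[2,-18,44],[2,18,44],[38,18,44],[38,-18,44],[122,-45.5,45],[122,45.5,45]])/1e3
print("scene case pred",proj(world(p,P),c["attitude"],c["xyz"],c).round(1))
w=arm.camera_info("wrist");H=w["hand_eye"]
print("wrist tips",proj(np.array(L),H[:3,:3],H[:3,3],w).round(1))
print("wrist tab pred",proj(world(p,P[:4]),s["tcp_rot"]@H[:3,:3],s["tcp_pos"]+s["tcp_rot"]@H[:3,3],w).round(1))
E
```

```text
scene tips [[266.4 228.6]
 [266.9 225.9]
 [267.4 223.3]
 [266.3 224. ]]
scene case pred [[261.2 222.3]
 [274.6 222.7]
 [272.9 232.3]
 [259.2 231.9]
 [242.8 255.9]
 [279.9 257.1]]
wrist tips [[320.  242.5]
 [320.  227.4]
 [320.  211.9]
 [319.9 242.1]]
wrist tab pred [[290.6 196. ]
 [348.5 196. ]
 [347.4 249.9]
 [292.  250. ]]
```

The case pose agrees in both cameras and the tool axis is centred on the tab (x 20.5, y 0.3 mm). I'll descend slowly and watch the force.

Call:
{"name": "carry_out", "arguments": {
  "rows": [
    [0, 0, 0, 0.03, 0, 0, 0],
    [0, 0, 0, 0.06, 0, 0, 0],
    [0, 0, 0, 0.08, 0, 0, 0],
    [0, 0, 0, 0.1, 0, 0, 0],
    [0, 0, 0, 0.1, 0, 0, 0]
  ]
}}

```text
t: 4.3
tcp_pos: [0.6039, -0.141, 0.0626]
tcp_rot: [[-0.958, 0.287, -0.001], [0.287, 0.958, 0.0], [0.001, -0.0, -1.0]]
force: [0.4, -0.4, -0.3]
grip_width: 0.0007
gripper_force: 0.0
```

Call:
{"name": "carry_out", "arguments": {
  "rows": [
    [0, 0, 0, 0.025, 0, 0, 0],
    [0, 0, 0, 0.05, 0, 0, 0]
  ]
}}

```text
t: 4.5
tcp_pos: [0.6042, -0.1411, 0.059]
tcp_rot: [[-0.958, 0.287, 0.0], [0.287, 0.958, -0.0], [-0.0, -0.0, -1.0]]
force: [1.2, -0.4, 0.3]
grip_width: 0.0005
gripper_force: 0.0
```

Call:
{"name": "carry_out", "arguments": {
  "rows": [
    [0, 0, 0, 0.025, 0, 0, 0],
    [0, 0, 0, 0.05, 0, 0, 0]
  ]
}}

```text
t: 4.7
tcp_pos: [0.6041, -0.141, 0.0548]
tcp_rot: [[-0.958, 0.287, -0.0], [0.287, 0.958, 0.0], [0.0, 0.0, -1.0]]
force: [-0.4, -0.6, 0.2]
grip_width: 0.0005
gripper_force: 0.0
```

```bash
python3 - <<'E'
from h import *
import cv2
s=arm.read_state();im=arm.get_image("wrist")[:,:,::-1];a=cv2.resize(im[165:275,250:395],None,fx=4,fy=4,interpolation=cv2.INTER_CUBIC)
sc=arm.get_image("scene")[:,:,::-1]
b=cv2.resize(sc[170:280,235:290],(220,440),interpolation=cv2.INTER_CUBIC)
cv2.imwrite("pics/w4.png",np.hstack([a,b]));print(s["t"],s["tcp_pos"],s["force"])
E
```

```text
4.7 [ 0.60407968 -0.14100261  0.0548272 ] [-0.42158157 -0.55491515  0.23866959]
```

View pics/w4.png

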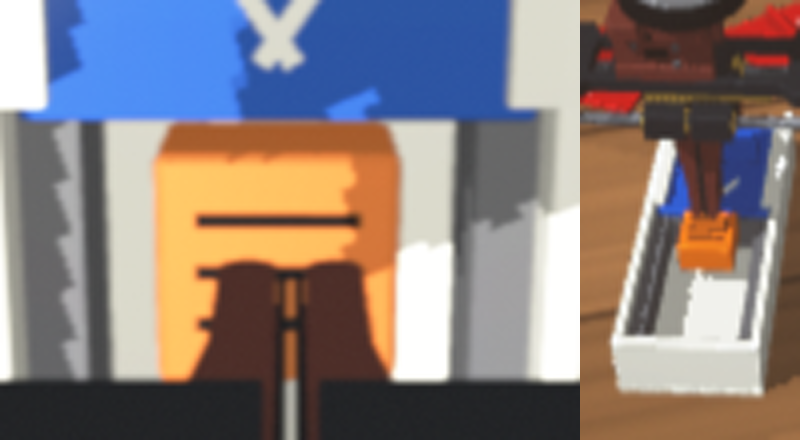

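Tab still standing with no contact: the tips are higher than the nominal 22 mm suggests. I'll keep descending in small steps.

Call:
{"name": "carry_out", "arguments": {
  "rows": [
    [0, 0, 0, 0.025, 0, 0, 0],
    [0, 0, 0, 0.05, 0, 0, 0]
  ]
}}

```text
t: 5.0
tcp_pos: [0.6042, -0.1411, 0.051]
tcp_rot: [[-0.958, 0.287, 0.0], [0.287, 0.958, -0.0], [-0.0, 0.0, -1.0]]
force: [0.8, -0.3, 0.3]
grip_width: 0.0004
gripper_force: 0.0
```

Call:
{"name": "carry_out", "arguments": {
  "rows": [
    [0, 0, 0, 0.02, 0, 0, 0],
    [0, 0, 0, 0.04, 0, 0, 0]
  ]
}}

```text
t: 5.2
tcp_pos: [0.6041, -0.141, 0.0476]
tcp_rot: [[-0.958, 0.287, -0.0], [0.287, 0.958, 0.0], [0.0, -0.0, -1.0]]
force: [0.1, 0.0, 0.3]
grip_width: 0.0006
gripper_force: 0.0
```

Call:
{"name": "carry_out", "arguments": {
  "rows": [
    [0, 0, 0, 0.02, 0, 0, 0],
    [0, 0, 0, 0.04, 0, 0, 0]
  ]
}}

```text
t: 5.4
tcp_pos: [0.6041, -0.141, 0.0445]
tcp_rot: [[-0.958, 0.287, 0.0], [0.287, 0.958, 0.0], [-0.0, 0.0, -1.0]]
force: [0.8, 0.1, -0.2]
grip_width: 0.0002
gripper_force: 0.0
```

```bash
python3 - <<'E'
from h import *
import cv2
s=arm.read_state();im=arm.get_image("wrist")[:,:,::-1];a=cv2.resize(im[165:275,250:395],None,fx=4,fy=4,interpolation=cv2.INTER_CUBIC)
sc=arm.get_image("scene")[:,:,::-1]
b=cv2.resize(sc[170:280,235:290],(220,440),interpolation=cv2.INTER_CUBIC)
cv2.imwrite("pics/w5.png",np.hstack([a,b]));print(s["t"],s["tcp_pos"],s["force"],s["wrist_torque"],s["joint_torque"])
E
```

```text
5.4 [ 0.60410592 -0.14100666  0.04451593] [ 0.76966253  0.10666589 -0.21596755] [-0.00389942  0.03881472  0.00906433] [-7.93438676e-05 -4.74572611e+01 -3.98910105e+01 -1.43355184e-02
  1.11073942e-01  1.95026314e-05]
```

View pics/w5.png

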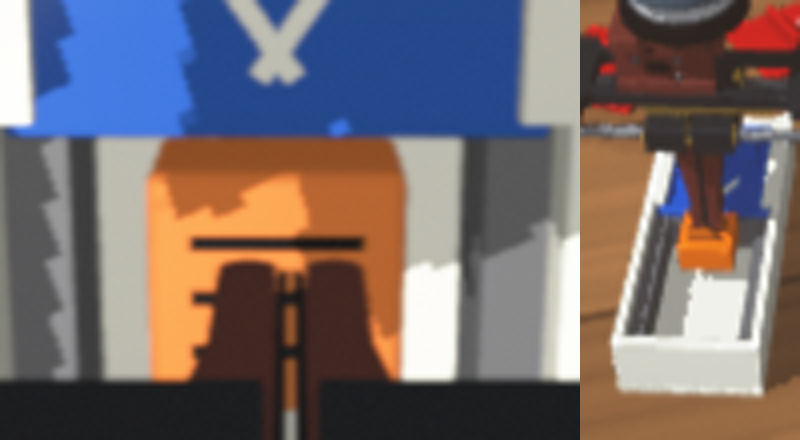

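Still a few mm above the tab, though well centred. Continuing down.

Call:
{"name": "carry_out", "arguments": {
  "rows": [
    [0, 0, 0, 0.02, 0, 0, 0],
    [0, 0, 0, 0.04, 0, 0, 0]
  ]
}}

```text
t: 5.7
tcp_pos: [0.6041, -0.1411, 0.0414]
tcp_rot: [[-0.958, 0.287, 0.0], [0.287, 0.958, -0.0], [-0.0, -0.0, -1.0]]
force: [-0.1, -0.4, -0.1]
grip_width: 0.0006
gripper_force: 0.0
```

Call:
{"name": "carry_out", "arguments": {
  "rows": [
    [0, 0, 0, 0.02, 0, 0, 0],
    [0, 0, 0, 0.04, 0, 0, 0]
  ]
}}

```text
t: 5.9
tcp_pos: [0.6041, -0.141, 0.0381]
tcp_rot: [[-0.958, 0.287, -0.0], [0.287, 0.958, 0.0], [0.0, 0.0, -1.0]]
force: [1.0, -0.2, -0.5]
grip_width: 0.0007
gripper_force: 0.0
```

Call:
{"name": "carry_out", "arguments": {
  "rows": [
    [0, 0, 0, 0.02, 0, 0, 0],
    [0, 0, 0, 0.04, 0, 0, 0]
  ]
}}

```text
t: 6.1
tcp_pos: [0.6041, -0.141, 0.0349]
tcp_rot: [[-0.958, 0.287, -0.0], [0.287, 0.958, -0.0], [0.0, -0.0, -1.0]]
force: [0.2, -0.8, 0.8]
grip_width: 0.0003
gripper_force: 0.0
```

Both views agree with the real tips about 10 mm behind the TCP, so contact should come at TCP z of about 0.034. Continuing.

Call:
{"name": "carry_out", "arguments": {
  "rows": [
    [0, 0, 0, 0.015, 0, 0, 0],
    [0, 0, 0, 0.03, 0, 0, 0]
  ]
}}

```text
t: 6.3
tcp_pos: [0.6041, -0.141, 0.0325]
tcp_rot: [[-0.958, 0.287, -0.0], [0.287, 0.958, -0.0], [0.0, -0.0, -1.0]]
force: [-0.0, 0.3, -0.0]
grip_width: 0.0003
gripper_force: 0.0
```

Call:
{"name": "carry_out", "arguments": {
  "rows": [
    [0, 0, 0, 0.015, 0, 0, 0],
    [0, 0, 0, 0.03, 0, 0, 0]
  ]
}}

```text
t: 6.5
tcp_pos: [0.6041, -0.1411, 0.0308]
tcp_rot: [[-0.958, 0.287, 0.0], [0.287, 0.958, -0.0], [-0.0, -0.0, -1.0]]
force: [-3.0, 1.0, 5.6]
grip_width: 0.0007
gripper_force: 2.5
```

Call:
{"name": "carry_out", "arguments": {
  "rows": [
    [0, 0, 0, 0.015, 0, 0, 0],
    [0, 0, 0, 0.03, 0, 0, 0]
  ]
}}

```text
t: 6.7
tcp_pos: [0.6042, -0.1411, 0.0287]
tcp_rot: [[-0.958, 0.287, 0.0], [0.287, 0.958, -0.0], [-0.001, -0.0, -1.0]]
force: [-2.7, 0.7, 5.7]
grip_width: 0.0002
gripper_force: 2.5
```

Contact at TCP z of about 0.031 with 5.6 N, as expected. Pressing in fully needs TCP z of about 0.017.

Call:
{"name": "carry_out", "arguments": {
  "rows": [
    [0, 0, 0, 0.02, 0, 0, 0],
    [0, 0, 0, 0.04, 0, 0, 0],
    [0, 0, 0, 0.06, 0, 0, 0],
    [0, 0, 0, 0.08, 0, 0, 0],
    [0, 0, 0, 0.1, 0, 0, 0]
  ]
}}

```text
t: 7.2
tcp_pos: [0.6042, -0.141, 0.0206]
tcp_rot: [[-0.958, 0.287, 0.001], [0.287, 0.958, -0.0], [-0.001, 0.0, -1.0]]
force: [-2.7, 0.9, 5.8]
grip_width: 0.0004
gripper_force: 2.6
```

Call:
{"name": "carry_out", "arguments": {
  "rows": [
    [0, 0, 0, 0.015, 0, 0, 0],
    [0, 0, 0, 0.03, 0, 0, 0]
  ]
}}

```text
t: 7.4
tcp_pos: [0.6042, -0.1411, 0.0182]
tcp_rot: [[-0.958, 0.287, 0.0], [0.287, 0.958, -0.0], [-0.0, -0.0, -1.0]]
force: [-2.4, 1.2, 4.8]
grip_width: 0.0003
gripper_force: 2.5
```

Call:
{"name": "carry_out", "arguments": {
  "rows": [
    [0, 0, 0, 0.01, 0, 0, 0],
    [0, 0, 0, 0.02, 0, 0, 0]
  ]
}}

```text
t: 7.6
tcp_pos: [0.6042, -0.1411, 0.0171]
tcp_rot: [[-0.958, 0.287, 0.001], [0.287, 0.958, -0.0], [-0.001, -0.0, -1.0]]
force: [-5.6, 1.9, 11.0]
grip_width: 0.0004
gripper_force: 5.7
```

Call:
{"name": "carry_out", "arguments": {
  "rows": [
    [0, 0, 0, 0.01, 0, 0, 0],
    [0, 0, 0, 0.01, 0, 0, 0]
  ]
}}

```text
t: 7.8
tcp_pos: [0.6042, -0.1411, 0.0171]
tcp_rot: [[-0.958, 0.287, 0.001], [0.287, 0.958, -0.0], [-0.001, -0.0, -1.0]]
force: [-5.9, 1.9, 12.0]
grip_width: 0.0005
gripper_force: 5.7
```

The tab has bottomed: force rose to 12 N with no travel. The tips therefore stand at TCP z + 13 mm. Now lift, move behind the rib and look.

Call:
{"name": "carry_out", "arguments": {
  "rows": [
    [0, 0, 0, -0.3, 0, 0, 0],
    [0, 0, 0, -0.7, 0, 0, 0],
    [0, 0.3, 0, -0.7, 0, 0, 0],
    [0, 0.7, 0, -0.7, 0, 0, 0],
    [0, 1, 0, -0.7, 0, 0, 0],
    [0, 1, 0, -0.7, 0, 0, 0]
  ]
}}

```text
t: 8.4
tcp_pos: [0.5257, -0.1174, 0.0706]
tcp_rot: [[-0.958, 0.287, -0.001], [0.287, 0.958, 0.0], [0.001, 0.0, -1.0]]
force: [1.5, 0.2, -0.1]
grip_width: 0.001
gripper_force: 0.0
```

Call:
{"name": "carry_out", "arguments": {
  "rows": [
    [0, 0.195, 0, 0, 0, 0, 0],
    [0, 0.195, 0, 0, 0, 0, 0],
    [0, 0.195, 0, 0, 0, 0, 0]
  ]
}}

```text
t: 8.7
tcp_pos: [0.5133, -0.1138, 0.071]
tcp_rot: [[-0.958, 0.287, 0.001], [0.287, 0.958, -0.0], [-0.001, 0.0, -1.0]]
force: [0.1, -0.1, 0.1]
grip_width: 0.0002
gripper_force: 0.0
```

```bash
python3 - <<'E'
from h import *
import cv2
s=arm.read_state();im=arm.get_image("wrist")[:,:,::-1]
t=arm.get_image("top")[:,:,::-1];b=cv2.resize(t[140:250,335:420],None,fx=4,fy=4,interpolation=cv2.INTER_CUBIC)
sc=arm.get_image("scene")[:,:,::-1]
c=cv2.resize(sc[170:280,235:305],None,fx=4,fy=4,interpolation=cv2.INTER_CUBIC)
for n,i in(("a",im),("b",t),("c",sc)):cv2.imwrite(f"pics/r_{n}.png",i)
p=np.load("p.npy");ex=np.array([np.cos(p[2]),np.sin(p[2]),0]);ey=np.array([-ex[1],ex[0],0])
d=s["tcp_pos"]-[p[0],p[1],0];print(s["t"],s["tcp_pos"],"case",d@ex,d@ey,s["tcp_rot"][:,2])
# orange tab pixels in scene/top before and after, cover colour
for f,g in(("pics/scene.png","pics/r_c.png"),("pics/top.png","pics/r_b.png")):
    for q in(f,g):
        h=cv2.cvtColor(cv2.imread(q),cv2.COLOR_BGR2HSV);o=cv2.inRange(h,(5,180,120),(18,255,255))
        sl=(slice(170,270),slice(240,300)) if "scene" in f else (slice(160,210),slice(350,400)); 
        if "r_c" in q or "scene" in q: sl=(slice(170,270),slice(240,300))
        else: sl=(slice(160,210),slice(350,400))
        y,x=np.nonzero(o[sl]);print(q,len(y),y.min()+sl[0].start,y.max()+sl[0].start)
E
```

```text
8.7 [ 0.513278   -0.11381083  0.0709868 ] case -0.07435086905652265 0.00031727030960885134 [ 7.55906467e-04 -2.01595023e-04 -9.99999694e-01]
pics/scene.png 189 171 236
pics/r_c.png 186 174 240
pics/top.png 137 182 198Traceback (most recent call last):
  File "<stdin>", line 17, in <module>
    return umr_minimum(a, axis, None, out, keepdims, initial, where)
ValueError: zero-size array to reduction operation minimum which has no identity
```

The tab's lowest row moved down in the scene image (236 to 240), so it is pressed. The tool is at case x -74 mm, behind the rib. Descending to tip height of about 45 mm.

Call:
{"name": "carry_out", "arguments": {
  "rows": [
    [0, 0, 0, 0.1, 0, 0, 0],
    [0, 0, 0, 0.2, 0, 0, 0],
    [0, 0, 0, 0.25, 0, 0, 0],
    [0, 0, 0, 0.3, 0, 0, 0],
    [0, 0, 0, 0.35, 0, 0, 0],
    [0, 0, 0, 0.35, 0, 0, 0]
  ]
}}

```text
t: 9.45
tcp_pos: [0.5122, -0.1135, 0.0423]
tcp_rot: [[-0.958, 0.287, -0.001], [0.287, 0.958, 0.0], [0.001, 0.0, -1.0]]
force: [0.5, -0.1, -0.2]
grip_width: 0.0004
gripper_force: 0.0
```

Call:
{"name": "carry_out", "arguments": {
  "rows": [
    [0, 0, 0, 0.04, 0, 0, 0],
    [0, 0, 0, 0.08, 0, 0, 0],
    [0, 0, 0, 0.12, 0, 0, 0],
    [0, 0, 0, 0.12, 0, 0, 0]
  ]
}}

```text
t: 9.85
tcp_pos: [0.5122, -0.1135, 0.0328]
tcp_rot: [[-0.958, 0.287, -0.001], [0.287, 0.958, 0.0], [0.001, -0.0, -1.0]]
force: [-1.4, 0.2, 0.0]
grip_width: 0.0006
gripper_force: 0.0
```

Call:
{"name": "carry_out", "arguments": {
  "rows": [
    [0, -0.03, 0, 0, 0, 0, 0],
    [0, -0.06, 0, 0, 0, 0, 0],
    [0, -0.09, 0, 0, 0, 0, 0],
    [0, -0.12, 0, 0, 0, 0, 0],
    [0, -0.15, 0, 0, 0, 0, 0]
  ]
}}

```text
t: 10.35
tcp_pos: [0.5242, -0.1171, 0.0335]
tcp_rot: [[-0.958, 0.287, -0.0], [0.287, 0.958, -0.0], [0.0, -0.0, -1.0]]
force: [-2.0, -0.1, 0.8]
grip_width: 0.0007
gripper_force: 0.4
```

Call:
{"name": "carry_out", "arguments": {
  "rows": [
    [0, -0.08, 0, 0, 0, 0, 0],
    [0, -0.16, 0, 0, 0, 0, 0],
    [0, -0.24, 0, 0, 0, 0, 0],
    [0, -0.32, 0, 0, 0, 0, 0],
    [0, -0.4, 0, 0, 0, 0, 0],
    [0, -0.46, 0, 0, 0, 0, 0],
    [0, -0.5, 0, 0, 0, 0, 0],
    [0, -0.5, 0, 0, 0, 0, 0]
  ]
}}

```text
t: 11.15
tcp_pos: [0.5627, -0.1286, 0.0333]
tcp_rot: [[-0.958, 0.287, 0.0], [0.287, 0.958, -0.0], [-0.0, -0.0, -1.0]]
force: [-0.9, -0.7, -0.4]
grip_width: 0.0006
gripper_force: 0.0
```

```bash
cat > cov.py <<'E'
from h import *
import cv2
s=arm.read_state();p=np.load("p.npy");ex=np.array([np.cos(p[2]),np.sin(p[2]),0])
c=arm.camera_info("scene");im=arm.get_image("scene")[:,:,::-1];cv2.imwrite("pics/s_now.png",im)
def rows(b):
    h=cv2.cvtColor(b,cv2.COLOR_BGR2HSV);m=cv2.inRange(h,(105,140,60),(125,255,255));m[:,:240]=0;m[:,295:]=0;m[:195]=0;m[262:]=0
    y,x=np.nonzero(m);return len(y),y.min(),y.max(),x.min(),x.max()
print("before",rows(cv2.imread("pics/scene.png")),"now",rows(im))
for x in(-.0015,-.046,.03,.04,.05,.09,.105):print(x,proj(world(p,np.array([[x,0,.039]])),c["attitude"],c["xyz"],c).round(1))
print(s["t"],s["tcp_pos"],(s["tcp_pos"]-[p[0],p[1],0])@ex,s["force"])
E
python3 cov.py
```

```text
before (421, np.int64(202), np.int64(223), np.int64(255), np.int64(281)) now (531, np.int64(212), np.int64(236), np.int64(252), np.int64(281))
-0.0015 [[268.2 222.9]]
-0.046 [[270.3 211.8]]
0.03 [[266.6 231.3]]
0.04 [[266.1 234. ]]
0.05 [[265.6 236.8]]
0.09 [[263.4 248.3]]
0.105 [[262.6 252.9]]
11.15 [ 0.56269908 -0.12864221  0.03333189] -0.02275230304433241 [-0.89630196 -0.7016499  -0.35503797]
```

The cover is sliding: its front edge is at case x of about 46 mm, so its origin is near 1 mm. Pushing about 58 mm more, ending slowly.

Call:
{"name": "carry_out", "arguments": {
  "rows": [
    [0, -0.08, 0, 0, 0, 0, 0],
    [0, -0.16, 0, 0, 0, 0, 0],
    [0, -0.24, 0, 0, 0, 0, 0],
    [0, -0.32, 0, 0, 0, 0, 0],
    [0, -0.4, 0, 0, 0, 0, 0],
    [0, -0.48, 0, 0, 0, 0, 0],
    [0, -0.56, 0, 0, 0, 0, 0],
    [0, -0.62, 0, 0, 0, 0, 0],
    [0, -0.67, 0, 0, 0, 0, 0],
    [0, -0.7, 0, 0, 0, 0, 0],
    [0, -0.72, 0, 0, 0, 0, 0],
    [0, -0.72, 0, 0, 0, 0, 0]
  ]
}}

```text
t: 12.4
tcp_pos: [0.6177, -0.1451, 0.0334]
tcp_rot: [[-0.958, 0.287, 0.0], [0.287, 0.958, -0.0], [-0.0, 0.0, -1.0]]
force: [-0.5, -0.3, 0.3]
grip_width: 0.0005
gripper_force: 0.0
```

```bash
python3 cov.py | sed -n '1p;6,$p'
```

```text
before (421, np.int64(202), np.int64(223), np.int64(255), np.int64(281)) now (663, np.int64(226), np.int64(253), np.int64(248), np.int64(280))
0.05 [[265.6 236.8]]
0.09 [[263.4 248.3]]
0.105 [[262.6 252.9]]
12.4 [ 0.61766721 -0.14508788  0.03337837] 0.03462326189665112 [-0.47170653 -0.32389738  0.25866849]
```

Front edge at about 105 mm, so the cover origin is near 60 mm and off the compartment. Backing off and lifting well clear.

Call:
{"name": "carry_out", "arguments": {
  "rows": [
    [0, 0.06, 0, 0, 0, 0, 0],
    [0, 0.12, 0, 0, 0, 0, 0],
    [0, 0.12, 0, -0.3, 0, 0, 0],
    [0, 0.12, 0, -0.7, 0, 0, 0],
    [0, 0.12, 0, -1, 0, 0, 0],
    [0, 0.12, 0, -1, 0, 0, 0]
  ]
}}

```text
t: 13.05
tcp_pos: [0.6099, -0.1428, 0.1186]
tcp_rot: [[-0.958, 0.287, 0.008], [0.287, 0.958, -0.002], [-0.008, 0.0, -1.0]]
force: [-0.0, -0.7, 0.4]
grip_width: 0.0003
gripper_force: 0.0
```

Call:
{"name": "carry_out", "arguments": {
  "rows": [
    [0, 0.3, 0, -0.4, 0, 0, 0],
    [0, 0.6, 0, -0.8, 0, 0, 0],
    [0, 1, 0, -1, 0, 0, 0],
    [0, 1, 0, -1, 0, 0, 0],
    [0, 1, 0, -1, 0, 0, 0]
  ]
}}

```text
t: 13.55
tcp_pos: [0.5315, -0.1192, 0.1928]
tcp_rot: [[-0.958, 0.287, 0.0], [0.287, 0.958, -0.0], [-0.0, 0.0, -1.0]]
force: [0.9, 0.1, -0.4]
grip_width: 0.0005
gripper_force: 0.0
```

```bash
python3 cov.py | sed -n '1p;$p'; python3 - <<'E'
import cv2,numpy as np
from rig import arm
w=arm.get_image("wrist")[:,:,::-1];s=cv2.imread("pics/s_now.png")
a=cv2.resize(s[150:290,180:400],(790,503),interpolation=cv2.INTER_CUBIC)[:,:]
b=cv2.resize(s[185:275,235:295],(240,360),interpolation=cv2.INTER_CUBIC)
cv2.imwrite("pics/end.png",np.hstack([cv2.resize(s[150:290,220:400],(463,360)),b]))
E
```

```text
before (421, np.int64(202), np.int64(223), np.int64(255), np.int64(281)) now (704, np.int64(226), np.int64(253), np.int64(248), np.int64(280))
13.55 [ 0.53149857 -0.11922829  0.19276431] -0.05534201127880219 [ 0.87209007  0.08482238 -0.38490747]
```

View pics/end.png

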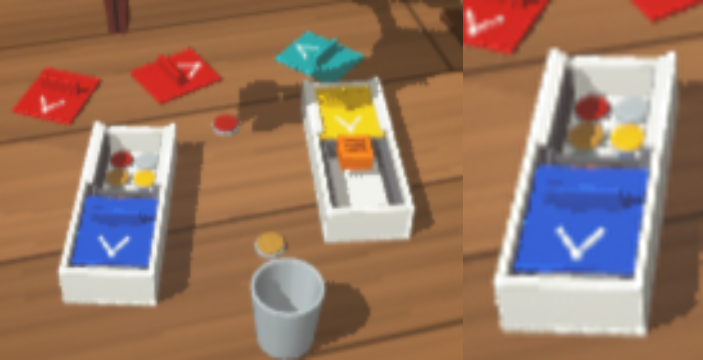

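The blue cover lies flat in the bay, the compartment with its caps is fully uncovered, and the yellow case is still shut. The arm is clear, so I'll hand in.

```bash
python3 -c "
from rig import arm
print(arm.hand_in())"
```

```text
the job is handed in; nothing more can be done
None
```

I pressed the blue case's tab fully in and pushed the blue cover off the compartment, so it now lies flat in its parking bay; the yellow case is still shut, the arm is clear, and the job was handed in at about 13.6 s.

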